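# Hang the damp wind bell back on the drying rail

## Task

Two of the three wind bells on the ware board are dry, but one is still damp: they look alike, and only lifting them tells, the damp one being clearly the heaviest. Hook the damp bell by its hanger onto the drying rail, about 10 cm short of the red stop, and slide it gently along the rail until it touches the stop in front of the fan; leave it hanging there, still, with the two dry bells standing upright on the ware board and nothing else disturbed.

Things in the scene. Friction and masses are not known exactly. Their poses are not given: they have to be found in the camera images.
- bell_a: a wind bell: grey-green slip-coated clay, 80 mm across the mouth, 78 mm tall, mouth down, with a rigid steel hanger bolted in its top and a wooden grip above that, 214 mm tall in all; origin at the centre of its mouth. The three look alike. Dry ones weigh about 0.4 kg, the damp one about 0.6 kg (each within 5 percent).
- bell_a_grip (a point): centre of the wooden grip on top of a wind bell's hanger, 186 mm above the bell's foot; the grip is 24 mm along the bell's x, 14 mm along its y and 56 mm tall (z up, the bell's axis). When the bell hangs on the rail, this point is 42 mm above the rail's centre line.
- bell_a_crook (a point): centre of the hanger's open throat under the grip, 71 mm below the grip's centre. The crook is 8 mm rod in the bell's x-z plane, open to +x here: about 34 mm high between its tip (above, on the +x side) and the stem below. The 12 mm rail passes in here, 11 mm to spare up and down; lowering the bell 29 mm then rests the crook's crown (inside 24 mm wide, on the bell's axis) on the rail.
- bell_b: wind bell B: the same make, look and sizes as bell_a; origin at the centre of its mouth.
- bell_b_grip (a point): centre of the wooden grip of bell B, as bell_a_grip.
- bell_b_crook (a point): centre of the open throat of bell B's hanger, as bell_a_crook.
- bell_c: wind bell C: the same make, look and sizes as bell_a; origin at the centre of its mouth.
- bell_c_grip (a point): centre of the wooden grip of bell C, as bell_a_grip.
- bell_c_crook (a point): centre of the open throat of bell C's hanger, as bell_a_crook.
- ware_board: plywood ware board lying on the table, 150 mm (its x) by 380 mm (its y), 18 mm thick, fixed; origin at the centre of its underside. The three bells stand on it in a row along its y, about 120 mm apart, in any order; each bell's +x points away from the robot within about 0.6 rad.
- rail_mid (a point): middle of the drying rail's centre line: a level steel tube 12 mm in diameter, 400 mm long along this point's y, 205 mm above the table, fixed; smooth, the hanger slides easily on it (friction about 0.2); y points to the fan end, x away from the robot.
- rack: the green stand of the drying rail, fixed: posts 16 mm in diameter at 193 mm either side of the middle, reaching 3 mm above the rail's centre line, with an aluminium drip tray (14 mm tall) on the table below; origin on the table under the middle of the rail, axes as rail_mid.
- stop_face (a point): centre of the near face of the red stop: the face that looks along -y of the rail, away from the fan; axes as the rail's. The crook's rod is 8 mm thick, so a bell touching the stop has its axis 4 mm short of this point.
- stop: the red rubber stop collar clamped on the rail, fixed: 26 mm in diameter, 12 mm along the rail; origin at its centre, on the rail's centre line; its clamp screw points to the robot.
- bottle: white plastic bottle, 60 mm in diameter, 170 mm tall, standing loose; origin at the centre of its underside.
- rolling_pin: wooden roller 34 mm in diameter, 240 mm long, lying loose along its x; origin at the middle of its underside.
- pinch_bowl: terracotta bowl 84 mm across, 42 mm tall, loose; origin under its centre.
- rib: flat wooden rib 100 by 50 by 6 mm, lying loose; origin under its centre.
- trimming_tool: loop trimming tool, 160 mm long, 13 mm thick, lying loose along its x; origin under the handle's middle.
- plaster_bat: round plaster bat, 180 mm in diameter, 14 mm thick, lying loose; origin under its centre.
There are look-alikes about, which are no part of the job. What is shaped like the bell_a but blue, orange or yellow is not meant.

How it is judged (in metres and radians):
On the way:
1. the bell is hooked on the rail, its weight on the rail, at least 8 cm short of the stop (((contact force between bell_a and rack above 0.5 N and angle between bell_a_grip's own z axis and vertical below 0.15 rad and z of bell_a_grip in the frame of rail_mid between 0.036 and 0.05 m and x of bell_a_grip in the frame of rail_mid between -0.02 and 0.02 m and y of bell_a_grip in the frame of stop_face between -0.35 and -0.08 m) or (contact force between bell_b and rack above 0.5 N and angle between bell_b_grip's own z axis and vertical below 0.15 rad and z of bell_b_grip in the frame of rail_mid between 0.036 and 0.05 m and x of bell_b_grip in the frame of rail_mid between -0.02 and 0.02 m and y of bell_b_grip in the frame of stop_face between -0.35 and -0.08 m) or (contact force between bell_c and rack above 0.5 N and angle between bell_c_grip's own z axis and vertical below 0.15 rad and z of bell_c_grip in the frame of rail_mid between 0.036 and 0.05 m and x of bell_c_grip in the frame of rail_mid between -0.02 and 0.02 m and y of bell_c_grip in the frame of stop_face between -0.35 and -0.08 m))), for 0.1 s.
At the end, for the whole second after the job is handed in: The damp (heaviest) bell hangs upright by its hanger on the rail, against the stop (gap of 3 mm at most, on the side away from the fan), at rest; the two dry bells stand upright on the ware board at rest (((contact force between bell_a and rack above 4.7 N and angle between bell_a_grip's own z axis and vertical below 0.15 rad and z of bell_a_grip in the frame of rail_mid between 0.036 and 0.05 m and x of bell_a_grip in the frame of rail_mid between -0.02 and 0.02 m and y of bell_a_grip in the frame of stop_face between -0.0072 and 0.002 m and linear speed of bell_a below 0.03 m/s and angular speed of bell_a below 0.4 rad/s and x of bell_b_grip in the frame of ware_board between -0.075 and 0.075 m and y of bell_b_grip in the frame of ware_board between -0.19 and 0.19 m and angle between each of bell_b_grip, bell_c_grip's own z axis and vertical below 0.06 rad and contact force between each of bell_b, bell_c and ware_board above 2 N and linear speed of each of bell_b, bell_c below 0.02 m/s and x of bell_c_grip in the frame of ware_board between -0.075 and 0.075 m and y of bell_c_grip in the frame of ware_board between -0.19 and 0.19 m) or (contact force between bell_b and rack above 4.7 N and angle between bell_b_grip's own z axis and vertical below 0.15 rad and z of bell_b_grip in the frame of rail_mid between 0.036 and 0.05 m and x of bell_b_grip in the frame of rail_mid between -0.02 and 0.02 m and y of bell_b_grip in the frame of stop_face between -0.0072 and 0.002 m and linear speed of bell_b below 0.03 m/s and angular speed of bell_b below 0.4 rad/s and x of bell_a_grip in the frame of ware_board between -0.075 and 0.075 m and y of bell_a_grip in the frame of ware_board between -0.19 and 0.19 m and angle between each of bell_a_grip, bell_c_grip's own z axis and vertical below 0.06 rad and contact force between each of bell_a, bell_c and ware_board above 2 N and linear speed of each of bell_a, bell_c below 0.02 m/s and x of bell_c_grip in the frame of ware_board between -0.075 and 0.075 m and y of bell_c_grip in the frame of ware_board between -0.19 and 0.19 m) or (contact force between bell_c and rack above 4.7 N and angle between bell_c_grip's own z axis and vertical below 0.15 rad and z of bell_c_grip in the frame of rail_mid between 0.036 and 0.05 m and x of bell_c_grip in the frame of rail_mid between -0.02 and 0.02 m and y of bell_c_grip in the frame of stop_face between -0.0072 and 0.002 m and linear speed of bell_c below 0.03 m/s and angular speed of bell_c below 0.4 rad/s and x of bell_a_grip in the frame of ware_board between -0.075 and 0.075 m and y of bell_a_grip in the frame of ware_board between -0.19 and 0.19 m and angle between each of bell_a_grip, bell_b_grip's own z axis and vertical below 0.06 rad and contact force between each of bell_a, bell_b and ware_board above 2 N and linear speed of each of bell_a, bell_b below 0.02 m/s and x of bell_b_grip in the frame of ware_board between -0.075 and 0.075 m and y of bell_b_grip in the frame of ware_board between -0.19 and 0.19 m))); the robot touches nothing.
It fails at once if a bell tips over (more than 40 degrees) (angle between any of bell_a_grip, bell_b_grip, bell_c_grip's own z axis and vertical above 0.7 rad).
It fails at once if a bell is pushed against the stop with more than 40 N (contact force between any of bell_a, bell_b, bell_c and stop above 40 N).
It fails at once if a bystander (bottle, rolling pin, bowl, rib, trimming tool, plaster bat) is moved by more than 3 cm (distance of any of bottle, rolling_pin, pinch_bowl, rib, trimming_tool, plaster_bat from where it was at the start of the episode above 0.03 m).
It also fails if it takes over 72 s, if anything falls off the work surface, if the arm or the gripper's body presses on something with over 40 N, if the wrist force passes 120 N, or if a joint passes its speed limit or range.

## Robot

A 6-joint arm with a two-finger parallel gripper is mounted at the origin on the work surface. World frame = base frame: x ahead of the robot, y to its left, z up, the work surface at z = 0. Lengths are in m, angles in degrees, forces in N, time in s.
With the tool pointing down it reaches from about 0.25 to 0.725 m from the base axis. Payload 9.7 kg.
Tool frame: the origin (TCP) lies at the very end of the fingers, on their centre line; the grasp point (between the pads) lies grasp_offset behind it (grasp_offset is the distance from the TCP to the grasp point, in m); z points along the fingers, y is the line along which they close (so a half turn about z gives the same grasp; the last joint's range is limited). The gripper opens to 85 mm and grips with 20 to 120 N. Pads are 22 mm wide; open, the fingers measure 114 mm over their backs; the gripper's body (76 mm by 85 mm) begins 54 mm behind the grasp point. The pads swing forward as they close: fully open they stand 13 mm farther back than shut.
Start: joints at [-73.568, 4.979, 10.078, 95.1, 0, 90], TCP at [0.156, -0.528, 0.231] pointing down, gripper open.
Joint ranges: [-179.16, 179.16], [-48.56, 103.87], [-65.8, 70.77], [-126.05, 130.52], [-82.76, 87.17], [-180, 180]. Speed limits (degrees/s): [127.2, 127.2, 147.25, 180, 180, 180].

## Interface

Orientations are given as [roll, pitch, yaw] about the fixed x, y, z axes, in that order (R = Rz(yaw) Ry(pitch) Rx(roll)).
In Python, from workcell import get_obs, camera, calibration, job_done, recognise, cut_out, mark_of, grasp_offset gives the robot as it stands.
- The arm moves only by the tool servo_tool, never from a script. Its argument "moves" is a list of rows, each a list of 3 entries, a list of its own where there are three numbers: the turn, a rotation vector about the tool's x, y, z in degrees, then the shift along the tool's x, y, z in m, then the opening in per cent of the stroke, from 0 (shut) to 100 (fully open). In form: [[[ax, ay, az], [x, y, z], claw], ...]. A call has 1 to 12 rows; each row shifts and turns the commanded pose from where the row before left it, along the tool's axes as they then stand; what a row does not reach is not made up. A row lasts 1/10 s, in which the tool goes at most 50 mm and 8.59 degrees, less where a joint would pass 70% of its speed; a pose out of reach is approached as far as the arm can. A call is refused whole if a number of a shift passes 0.05 or a number of a turn 8.59, either way. A call with a gripper value outside its range is refused whole. The fingers move at their own pace and stop on an object; "force" is the grip in N (left out, the last holds). Time passes only in rows, so rows that do not move let the fingers close. It gives the time, the measured TCP pose, the force, the opening and the grip force at its end, in the units of the state.
- get_obs(): the state, without advancing time (a new reading comes with each control period).
- camera(name): name is "scene" or "top" or "wrist"; returns (picture, depth): 384x512x3 uint8, red, green, blue; 384x512 float32, m along the optical axis (not along the pixel's ray), 0 where there is no reading.
- calibration(name): a dict with "camera_matrix" (3x3 intrinsics, pixels), "R" (3x3) and "t" (3): a world point X has camera coordinates R X + t. Camera axes: x right, y down, z forward; pixel columns grow to the right and rows downward; lengths in m; the calibration is good to about 2 mm. A picture is of the moment at which its call begins: read the wrist's pose just before it. calibration takes no time and is no camera call; for the wrist camera it gives the pose at the moment of the call.
- job_done(): hands the job in; it is judged then, once.
Trained networks look in the newest picture that a camera, given by its name, has taken for a name from the list of things; names that differ only in an ending like _2 or _b are one class to them, and where a whole thing is asked for, a point or a joint stands for the part that bears it (a point fixed in the world has none). Each returns a list of dicts, best first, with "score" (0 to 1); they miss things now and then, are a little off and sometimes report something else, mostly with a low value. They report only what shows in the picture. A call takes as long as a camera call. They do not tell look-alikes from the thing itself.
- recognise(name, camera): "xyz" ([x, y, z] in m, in the coordinates of the camera as it stood for that picture, good to about 4 mm: the middle of the surface that is visible of it).
- cut_out(name, camera): "mask" (384x512 bool, what is visible of it).
- mark_of(name, camera): "xyz" ([x, y, z] in m, in the coordinates of the camera as it stood for that picture, good to about 4 mm: a listed point, or the origin of a listed thing).
The state is a dict: "time": time; "q": joint angles; "qd": joint speeds; "joint_efforts": joint torques, N m; "ee_pos": TCP position; "tcp_rot": TCP orientation; "wrist_force": force on the tool from outside, world axes, zero at the start; "torque": the same for the moment, N m; "opening": finger opening in m; "grasp_force": force on a finger pad.
Only numpy, scipy, OpenCV 4.12 (cv2) and the standard library are available. Lean on these libraries where they do the work, as an engineer would, in place of code of your own. Each camera call takes 0.05 s, during which the arm holds its last target. There are 200 camera calls.

## Working session

There is one attempt and no reset: what is moved stays moved. The work goes in short steps, Python scripts to look and compute and a tool call to move; the robot and the scene stay as the last step left them, time stands still between calls to the robot, and variables do not carry over. Pictures are saved under pics/ and viewed, at most 10 in all, crops included, and the job is handed in when it is done.

Besides the shell and the picture viewer there is one more tool, called after "Request:" in YAML: its name, and indented under it one key for each argument. servo_tool: Moves the arm, as the interface text tells. Its arguments: {"type":"object","properties":{"moves":{"type":"array"},"force":{"type":"number"}},"required":["moves"]}

```bash
ls; mkdir -p pics; cat > h.py <<'E'
import numpy as np, cv2
from workcell import *
from scipy.spatial.transform import Rotation as Ro
def snap(c,fn=None):
    cal=calibration(c); p,d=camera(c)
    if fn: cv2.imwrite('pics/'+fn,p[...,::-1])
    return p,d,cal
def w(cal,x): return np.array(cal['R']).T@(np.array(x)-np.array(cal['t']))
def px(cal,X):
    c=np.array(cal['R'])@X+np.array(cal['t']); u=np.array(cal['camera_matrix'])@c; return (u[:2]/u[2]).round(0)
E
python3 - <<'E'
from h import *
print(grasp_offset if not callable(grasp_offset) else grasp_offset()); o=get_obs(); print(o)
for c in ('scene','top'):
    p,d,cal=snap(c,c+'0.png')
    for n in ['bell_a_grip','bell_a_crook','bell_a','ware_board','rail_mid','stop_face','stop','rack','bottle']:
        for r in mark_of(n,c)[:5]:
            X=w(cal,r['xyz']); print(c,n,round(r['score'],2),X.round(3),px(cal,X))
a=cv2.imread('pics/scene0.png');b=cv2.imread('pics/top0.png')
E
```

```text
pics
0.0187
{'time': 0.0, 'q': array([-7.35664001e+01,  5.01040376e+00,  1.00324900e+01,  9.50988197e+01,
       -8.12672425e-04,  9.00000539e+01]), 'qd': array([-0.0378235 ,  0.05322489, -0.0105411 , -0.13671378,  0.07917699,
        0.09914384]), 'joint_efforts': array([ 4.96160374e-04, -5.20382094e+01,  4.64809477e+01,  1.59592624e-02,
        1.65229985e-04,  1.29553788e-05]), 'ee_pos': array([ 0.15552636, -0.52730568,  0.23057216]), 'tcp_rot': array([-1.79923267e+02,  8.12743929e-04,  1.64335470e+01]), 'wrist_force': array([-0.27053693,  0.21560776,  0.3229789 ]), 'torque': array([-0.05774143, -0.00381656, -0.01022122]), 'grasp_force': 0.0, 'opening': 0.08543187398859005}
scene bell_a_grip 0.88 [ 0.337 -0.343  0.184] [246. 143.]
scene bell_a_grip 0.51 [ 0.387 -0.648  0.183] [203. 124.]
scene bell_a_grip 0.48 [ 0.412 -0.522  0.187] [211. 133.]
scene bell_a_grip 0.42 [ 0.499 -0.244  0.022] [230. 196.]
scene bell_a_crook 0.91 [ 0.5   -0.374  0.134] [212. 162.]
scene bell_a_crook 0.86 [ 0.244 -0.232  0.116] [278. 160.]
scene bell_a_crook 0.69 [ 0.417 -0.525  0.111] [211. 148.]
scene
[... 1317 characters left out ...]
9 [ 0.393 -0.644 -0.001] [400. 224.]
top bell_a 0.88 [ 0.493 -0.37   0.015] [337. 199.]
top bell_a 0.73 [ 0.518 -0.129  0.02 ] [281. 192.]
top bell_a 0.73 [ 0.5   -0.244  0.017] [308. 197.]
top bell_a 0.72 [ 0.247 -0.231 -0.   ] [303. 256.]
top ware_board 0.65 [ 0.505 -0.247  0.001] [308. 196.]
top ware_board 0.48 [ 0.717 -0.14   0.004] [284. 147.]
top ware_board 0.47 [ 0.519 -0.125  0.02 ] [280. 192.]
top rail_mid 0.76 [0.57  0.244 0.203] [186. 174.]
top rail_mid 0.65 [ 0.496 -0.372  0.201] [346. 196.]
top stop 0.47 [0.573 0.32  0.202] [167. 173.]
top stop 0.21 [ 0.718 -0.143  0.001] [284. 146.]
top rack 0.68 [0.566 0.249 0.001] [193. 180.]
top bottle 0.48 [ 0.702 -0.321  0.004] [325. 151.]
```

```bash
python3 - <<'E'
from h import *
a=cv2.imread('pics/scene0.png');b=cv2.imread('pics/top0.png')
f=lambda i,x0,y0,x1,y1: cv2.resize(i[y0:y1,x0:x1],(800,600),interpolation=cv2.INTER_CUBIC)
cv2.imwrite('pics/s1.png',f(a,150,100,390,280)); cv2.imwrite('pics/t1.png',f(b,140,110,436,332))
E
```

```text
(no output)
```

View pics/s1.png

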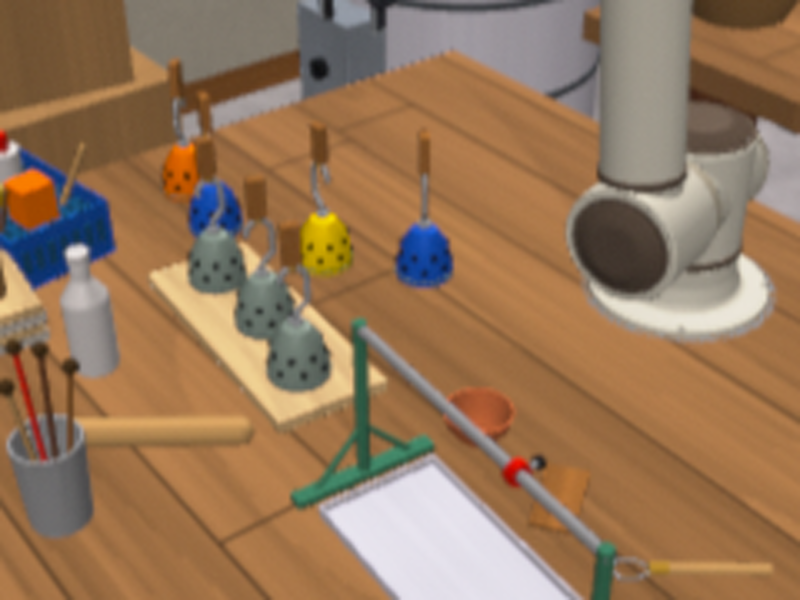

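View pics/t1.png

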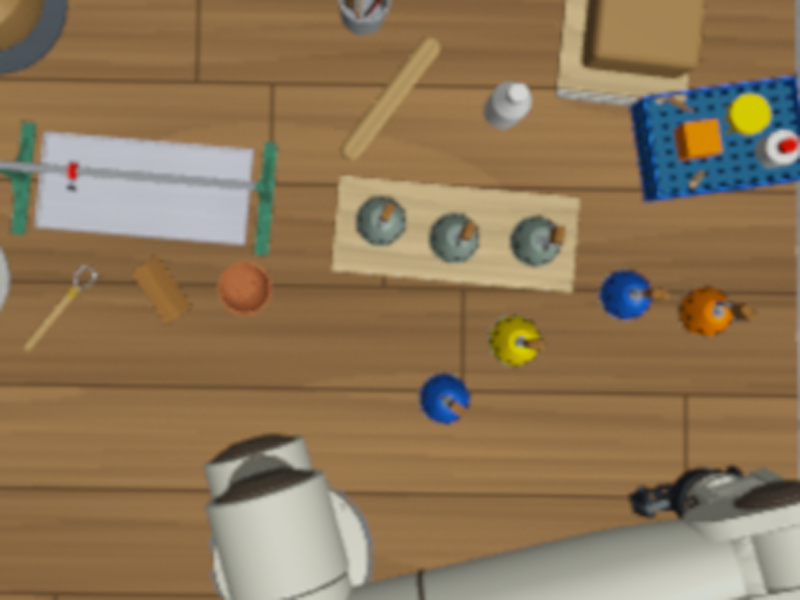

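In the scene crop the grey-green bells stand on the board at about (217,258), (265,303) and (298,352). These match the description and are the candidates. The two blue, one yellow and one orange bells stand off the board, so they are look-alikes. I'll rise, move above the board and look from close by.

Request:
servo_tool:
  moves:
    - [[0, 0, 0], [0, 0, -0.045], 100]
    - [[0, 0, 0], [0, 0, -0.045], 100]
    - [[0, 0, 0], [0.02, -0.01, -0.045], 100]
    - [[0, 0, 0], [0.036, -0.017, -0.035], 100]
    - [[0, 0, 0], [0.038, -0.018, 0], 100]
    - [[0, 0, 0], [0.038, -0.018, 0], 100]
    - [[0, 0, 0], [0.038, -0.018, 0], 100]
    - [[0, 0, 0], [0.038, -0.018, 0], 100]
    - [[0, 0, 0], [0.038, -0.018, 0], 100]
    - [[0, 0, 0], [0.038, -0.018, 0], 100]
    - [[0, 0, 0], [0.038, -0.018, 0], 100]
    - [[0, 0, 0], [0.03, -0.015, 0], 100]

```text
time: 2.2
ee_pos: [0.4453, -0.2667, 0.3991]
tcp_rot: [-180.0, -0.0, 16.5]
wrist_force: [-0.1, 0.1, -0.2]
opening: 0.0853
grasp_force: 0.0
```

```bash
python3 - <<'E'
from h import *
o=get_obs();print(o['time'],o['ee_pos'],o['tcp_rot'])
p,d,cal=snap('wrist','w1.png')
print('cam',w(cal,[0,0,0]),np.array(cal['R'])[2])
for n in ['bell_a_grip','bell_a_crook','bell_a']:
    for r in mark_of(n,'wrist')[:5]:
        X=w(cal,r['xyz']); print(n,round(r['score'],2),X.round(3),px(cal,X))
# rail from top cam at known height
p,d,cal=snap('top')
K=np.array(cal['camera_matrix']);R=np.array(cal['R']);t=np.array(cal['t'])
v,u=np.nonzero(d>0);z=d[v,u];P=(np.linalg.inv(K)@np.vstack([u,v,np.ones_like(u)])*z).T
X=(P-t)@R
m=(X[:,2]>.19)&(X[:,2]<.225)&(X[:,0]>.5)&(X[:,0]<.65)&(X[:,1]>0.03)&(X[:,1]<.45)
Q=X[m];print(len(Q),Q.min(0),Q.max(0))
l=np.polyfit(Q[:,1],Q[:,0],1);print('x=',l)
col=p[v[m],u[m]].astype(int); red=(col[:,0]>130)&(col[:,1]<70)
print('red',Q[red])
E
```

```text
2.2 [ 0.44531356 -0.26670772  0.39905854] [-1.79999974e+02 -1.38541374e-02  1.64807653e+01]
cam [ 0.50892902 -0.24863859  0.54103449] [-0.25277812 -0.07539033 -0.96458256]
bell_a_grip 0.84 [ 0.385 -0.643  0.184] [485. 278.]
bell_a_grip 0.72 [ 0.417 -0.522  0.186] [422. 238.]
bell_a_grip 0.72 [ 0.251 -0.233  0.182] [200. 284.]
bell_a_grip 0.71 [ 0.498 -0.376  0.2  ] [351. 157.]
bell_a_grip 0.58 [ 0.344 -0.348  0.19 ] [291. 253.]
bell_a_crook 0.92 [ 0.413 -0.52   0.11 ] [394. 221.]
bell_a_crook 0.69 [ 0.249 -0.24   0.113] [211. 263.]
bell_a_crook 0.63 [ 0.388 -0.648  0.113] [456. 254.]
bell_a_crook 0.61 [ 0.342 -0.346  0.119] [285. 234.]
bell_a_crook 0.59 [ 0.498 -0.377  0.131] [337. 151.]
bell_a 0.82 [ 0.249 -0.242 -0.002] [221. 236.]
bell_a 0.74 [ 0.414 -0.518 -0.003] [367. 201.]
bell_a 0.67 [ 0.498 -0.251  0.014] [257. 125.]
bell_a 0.66 [ 0.341 -0.344  0.   ] [278. 211.]
bell_a 0.62 [ 0.496 -0.375  0.017] [319. 145.]
353 [0.54883142 0.04797644 0.19386363] [0.59007683 0.44710057 0.22471192]
x= [0.06549509 0.55255725]
red [[0.57830793 0.31777444 0.22471192]
 [0.57925567 0.31566211 0.21657186]
 [0.57550203 0.31966125 0.21517151]
 [0.57530415 0.3153308  0.21764217]
 [0.57137318 0.31896955 0.21795068]
 [0.57140412 0.31509051 0.21827352]
 [0.56757347 0.3189271  0.21762729]
 [0.5675466  0.31492894 0.21852488]
 [0.56439338 0.32018784 0.21107075]
 [0.56390929 0.31522066 0.21658503]]
```

View pics/w1.png

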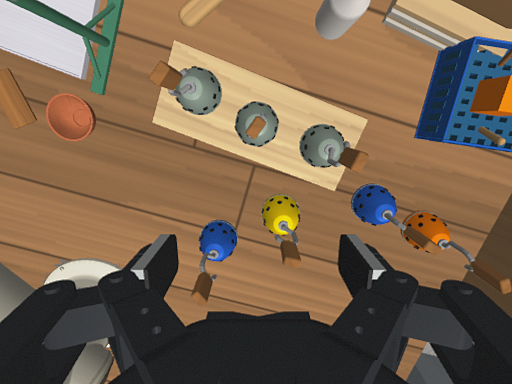

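The wrist picture shows the three grey-green bells, with their grips at about (167,75), (257,127) and (352,158). Next I'll get grip centres and yaws from the depth of the grip tops.

```bash
cat >> h.py <<'E'
def cloud(d,cal):
    K=np.array(cal['camera_matrix']);R=np.array(cal['R']);t=np.array(cal['t'])
    v,u=np.nonzero(d>0);z=d[v,u];P=(np.linalg.inv(K)@np.vstack([u,v,np.ones_like(u)])*z).T
    return (P-t)@R,u,v
def tops(d,cal,xy,zt=.232,r=.035):
    X,u,v=cloud(d,cal); m=(np.abs(X[:,2]-zt)<.006)&(np.hypot(X[:,0]-xy[0],X[:,1]-xy[1])<r)
    Q=X[m]
    if len(Q)<5: return len(Q),None
    (c,s,a)=cv2.minAreaRect((Q[:,:2]*1000).astype(np.float32))
    if s[0]<s[1]: a+=90; s=s[::-1]
    a=(a+90)%180-90
    return len(Q),np.round(c,1),np.round(s,1),round(a,1),Q[:,2].mean().round(4)
E
python3 - <<'E'
from h import *
p,d,cal=snap('wrist')
for xy in [(.498,-.376),(.498,-.25),(.52,-.13)]: print(tops(d,cal,xy))
for n in ['bell_a_grip','bell_a_crook','bell_a']:
    for r in mark_of(n,'wrist'):
        X=w(cal,r['xyz']);
        if X[0]>.45: print(n,round(r['score'],2),X.round(3))
p,d,cal=snap('top'); X,u,v=cloud(d,cal)
m=(X[:,2]>.2)&(X[:,2]<.222)&(X[:,0]>.53)&(X[:,0]<.61)&(X[:,1]>0.07)&(X[:,1]<.29)
Q=X[m];print(len(Q),np.polyfit(Q[:,1],Q[:,0],1),np.median(Q[:,2]))
E
```

```text
(252, array([ 497.1, -375. ]), array([23.7, 13.5]), -6.3, np.float64(0.2307))
(262, array([ 500.3, -248.3]), array([23.9, 13.9]), -19.4, np.float64(0.2307))
(323, array([ 525.1, -133.7]), array([24. , 14.5]), -20.7, np.float64(0.2306))
bell_a_grip 0.64 [ 0.496 -0.373  0.203]
bell_a_grip 0.43 [ 0.5   -0.376  0.02 ]
bell_a_crook 0.6 [ 0.499 -0.375  0.129]
bell_a 0.95 [ 0.501 -0.251  0.016]
bell_a 0.78 [ 0.522 -0.133  0.02 ]
bell_a 0.57 [ 0.497 -0.376  0.016]
bell_a 0.2 [ 0.525 -0.131  0.201]
175 [0.06975296 0.55224251] 0.21058229144039292
```

Request:
servo_tool:
  moves:
    - [[0, 0, 7.2], [0, 0, 0.01], 100]
    - [[0, 0, 7.2], [0, 0, 0.02], 100]
    - [[0, 0, 7.2], [0, 0, 0.02], 100]
    - [[0, 0, 7.2], [0, 0, 0.01], 100]
    - [[0, 0, 7.1], [0, 0, 0], 100]
    - [[0, 0, 0], [0.023, -0.018, 0], 100]
    - [[0, 0, 0], [0.023, -0.018, 0], 100]
    - [[0, 0, 0], [0, 0, 0], 100]

```text
time: 3.5
ee_pos: [0.5011, -0.2494, 0.3378]
tcp_rot: [-180.0, 0.1, -19.4]
wrist_force: [0.3, -0.0, 0.1]
opening: 0.0855
grasp_force: 0.0
```

```bash
cat >> h.py <<'E'
def togo(X,yaw):
    o=get_obs(); R=Ro.from_euler('xyz',o['tcp_rot'],degrees=True)
    dy=(yaw-o['tcp_rot'][2]+180)%360-180
    R2=Ro.from_euler('xyz',[180,0,yaw],degrees=True)
    print('t',o['time'],'pos',o['ee_pos'].round(4),'yaw',o['tcp_rot'].round(2),'| turn z',round(-dy,2),'then shift',R2.inv().apply(np.array(X)-o['ee_pos']).round(4),'F',o['wrist_force'].round(2))
E
python3 - <<'E'
from h import *
togo([.5003,-.2483,.185],-19.4)
E
```

```text
t 3.5 pos [ 0.5011 -0.2494  0.3378] yaw [-1.7997e+02  6.0000e-02 -1.9430e+01] | turn z -0.03 then shift [-0.0012 -0.0008  0.1528] F [ 0.3  -0.03  0.1 ]
```

Request:
servo_tool:
  force: 60
  moves:
    - [[0, 0, 0], [0, 0, 0.035], 100]
    - [[0, 0, 0], [0, 0, 0.04], 100]
    - [[0, 0, 0], [0, 0, 0.04], 100]
    - [[0, 0, 0], [0, 0, 0.025], 100]
    - [[0, 0, 0], [0, 0, 0.013], 100]
    - [[0, 0, 0], [0, 0, 0], 0]
    - [[0, 0, 0], [0, 0, 0], 0]
    - [[0, 0, 0], [0, 0, 0], 0]
    - [[0, 0, 0], [0, 0, 0], 0]
    - [[0, 0, 0], [0, 0, 0], 0]
    - [[0, 0, 0], [0, 0, 0], 0]
    - [[0, 0, 0], [0, 0, 0], 0]

```text
time: 4.7
ee_pos: [0.4997, -0.2498, 0.1868]
tcp_rot: [-180.0, -0.1, -19.5]
wrist_force: [1.4, 2.4, 5.4]
opening: 0.0132
grasp_force: 59.8
```

Request:
servo_tool:
  moves:
    - [[0, 0, 0], [0, 0, -0.01], 0]
    - [[0, 0, 0], [0, 0, -0.01], 0]
    - [[0, 0, 0], [0, 0, -0.01], 0]
    - [[0, 0, 0], [0, 0, 0], 0]
    - [[0, 0, 0], [0, 0, 0], 0]
    - [[0, 0, 0], [0, 0, 0], 0]
    - [[0, 0, 0], [0, 0, 0], 0]
    - [[0, 0, 0], [0, 0, 0], 0]

```text
time: 5.5
ee_pos: [0.4991, -0.2497, 0.2157]
tcp_rot: [-180.0, 0.0, -19.5]
wrist_force: [0.3, -0.2, -3.9]
opening: 0.0133
grasp_force: 58.8
```

Middle bell weighs 3.9 N, so it is dry. Putting it back.

Request:
servo_tool:
  moves:
    - [[0, 0, 0], [0, 0, 0.01], 0]
    - [[0, 0, 0], [0, 0, 0.01], 0]
    - [[0, 0, 0], [0, 0, 0.007], 0]
    - [[0, 0, 0], [0, 0, 0.002], 0]
    - [[0, 0, 0], [0, 0, 0], 0]
    - [[0, 0, 0], [0, 0, 0], 100]
    - [[0, 0, 0], [0, 0, 0], 100]
    - [[0, 0, 0], [0, 0, 0], 100]
    - [[0, 0, 0], [0, 0, 0], 100]
    - [[0, 0, 0], [0, 0, 0], 100]
    - [[0, 0, 0], [0, 0, 0], 100]
    - [[0, 0, 0], [0, 0, -0.005], 100]

```text
time: 6.7
ee_pos: [0.499, -0.2497, 0.1916]
tcp_rot: [-180.0, 0.1, -19.5]
wrist_force: [-0.6, 0.2, -0.5]
opening: 0.0853
grasp_force: 0.0
```

Request:
servo_tool:
  moves:
    - [[0, 0, 0], [0, 0, -0.03], 100]
    - [[0, 0, 0], [0, 0, -0.04], 100]
    - [[0, 0, 0], [0, 0, -0.03], 100]
    - [[0, 0, 1.3], [-0.004, -0.025, 0], 100]
    - [[0, 0, 0], [-0.004, -0.045, 0], 100]
    - [[0, 0, 0], [-0.004, -0.045, 0], 100]
    - [[0, 0, 0], [0, 0, 0], 100]
    - [[0, 0, 0], [0, 0, 0], 100]

```text
time: 7.5
ee_pos: [0.5186, -0.165, 0.2926]
tcp_rot: [-178.8, -0.0, -18.2]
wrist_force: [0.5, 0.4, -0.5]
opening: 0.0852
grasp_force: 0.0
```

```bash
python3 - <<'E'
from h import *
togo([.5251,-.1337,.187],-20.7)
p,d,cal=snap('wrist')
for xy in [(.498,-.376),(.498,-.25),(.525,-.13)]: print(tops(d,cal,xy))
p,d,cal=snap('top')
for xy in [(.498,-.376),(.498,-.25),(.525,-.13)]: print(tops(d,cal,xy))
E
```

```text
t 7.5 pos [ 0.5186 -0.165   0.2926] yaw [-178.79   -0.    -18.22] | turn z 2.48 then shift [-0.005  -0.0315  0.1056] F [ 0.47  0.41 -0.45]
(0, None)
(547, array([ 499.3, -249.8]), array([24. , 13.6]), -19.1, np.float64(0.2306))
(485, array([ 525.7, -133.6]), array([23.3, 14.1]), -24.3, np.float64(0.2306))
(19, array([ 496.1, -368.6]), array([19.4, 12.6]), 0.0, np.float64(0.2316))
(0, None)
(7, array([ 517.5, -121.6]), array([10.3,  8.5]), -25.3, np.float64(0.2319))
```

Request:
servo_tool:
  moves:
    - [[0, 0, 0], [0, 0, 0], 100]
    - [[0, 0, 0], [0, 0, 0], 100]

```text
time: 7.8
ee_pos: [0.5184, -0.1657, 0.2923]
tcp_rot: [-178.8, 0.0, -18.3]
wrist_force: [0.2, -0.4, -0.6]
opening: 0.0854
grasp_force: 0.0
```

```bash
python3 - <<'E'
from h import *
togo([.5257,-.1337,.187],-22.5)
print(get_obs()['q'])
p,d,cal=snap('wrist')
print(tops(d,cal,(.525,-.134)))
E
```

```text
t 7.8 pos [ 0.5184 -0.1657  0.2923] yaw [-1.7877e+02  3.0000e-02 -1.8310e+01] | turn z 4.19 then shift [-0.0055 -0.0323  0.1053] F [ 0.25 -0.42 -0.64]
[-18.36502392   6.09453787  18.16154046 102.09345316   1.22828207
 179.94354719]
(489, array([ 525.8, -133.6]), array([23.9, 14.1]), -23.3, np.float64(0.2307))
```

q6 sits at its limit (180°), so I'll flip the tool half a turn, which gives the same grasp.

Request:
servo_tool:
  moves:
    - [[0, 0, -8.5], [0, 0, 0], 100]
    - [[0, 0, -8.5], [0, 0, 0], 100]
    - [[0, 0, -8.5], [0, 0, 0], 100]
    - [[0, 0, -8.5], [0, 0, 0], 100]
    - [[0, 0, -8.5], [0, 0, 0], 100]
    - [[0, 0, -8.5], [0, 0, 0], 100]
    - [[0, 0, -8.5], [0, 0, 0], 100]
    - [[0, 0, -8.5], [0, 0, 0], 100]
    - [[0, 0, -8.5], [0, 0, 0], 100]
    - [[0, 0, -8.5], [0, 0, 0], 100]
    - [[0, 0, -8.5], [0, 0, 0], 100]
    - [[0, 0, -8.5], [0, 0, 0], 100]

```text
time: 9.05
ee_pos: [0.5185, -0.1653, 0.2923]
tcp_rot: [179.8, -1.2, 84.1]
wrist_force: [-1.1, 0.3, 0.5]
opening: 0.0857
grasp_force: 0.0
```

Request:
servo_tool:
  moves:
    - [[0, 0, -8.5], [0, 0, 0], 100]
    - [[0, 0, -8.5], [0, 0, 0], 100]
    - [[0, 0, -8.5], [0, 0, 0], 100]
    - [[0, 0, -8.5], [0, 0, 0], 100]
    - [[0, 0, -8.5], [0, 0, 0], 100]
    - [[0, 0, -8.5], [0, 0, 0], 100]
    - [[0, 0, -8.5], [0, 0, 0], 100]
    - [[0, 0, -8.5], [0, 0, 0], 100]
    - [[0, 0, -5.3], [0, 0, 0], 100]
    - [[0, 0, 0], [0, 0, 0], 100]
    - [[0, 0, 0], [0, 0, 0], 100]

```text
time: 10.15
ee_pos: [0.5185, -0.1652, 0.2923]
tcp_rot: [178.8, -0.1, 156.9]
wrist_force: [-0.3, -0.8, -0.2]
opening: 0.0856
grasp_force: 0.0
```

```bash
cat >> h.py <<'E'
def togo2(X,yaw):
    o=get_obs(); R=Ro.from_euler('xyz',o['tcp_rot'],degrees=True); R2=Ro.from_euler('xyz',[180,0,yaw],degrees=True)
    print('t',o['time'],o['ee_pos'].round(4),o['tcp_rot'].round(2),'turn',(R.inv()*R2).as_rotvec(degrees=True).round(2),'shift after',R2.inv().apply(np.array(X)-o['ee_pos']).round(4),'F',o['wrist_force'].round(2),'q6',o['q'][5].round(1))
E
python3 - <<'E'
from h import *
togo2([.5257,-.1337,.187],157.5)
E
```

```text
t 10.15 [ 0.5185 -0.1652  0.2923] [ 1.7877e+02 -1.2000e-01  1.5687e+02] turn [ 1.23 -0.12 -0.63] shift after [0.0054 0.0318 0.1053] F [-0.27 -0.75 -0.23] q6 4.8
```

Request:
servo_tool:
  moves:
    - [[1.2, -0.1, -0.6], [0, 0, 0], 100]
    - [[0, 0, 0], [0.0055, 0.032, 0], 100]
    - [[0, 0, 0], [0, 0, 0.02], 100]
    - [[0, 0, 0], [0, 0, 0.04], 100]
    - [[0, 0, 0], [0, 0, 0.03], 100]
    - [[0, 0, 0], [0, 0, 0.014], 100]
    - [[0, 0, 0], [0, 0, 0], 100]

```text
time: 10.85
ee_pos: [0.5247, -0.1329, 0.186]
tcp_rot: [-180.0, -0.2, 157.6]
wrist_force: [-0.1, 0.9, 1.0]
opening: 0.0856
grasp_force: 0.0
```

Request:
servo_tool:
  moves:
    - [[0, 0, 0], [0, 0, 0], 0]
    - [[0, 0, 0], [0, 0, 0], 0]
    - [[0, 0, 0], [0, 0, 0], 0]
    - [[0, 0, 0], [0, 0, 0], 0]
    - [[0, 0, 0], [0, 0, 0], 0]
    - [[0, 0, 0], [0, 0, 0], 0]
    - [[0, 0, 0], [0, 0, 0], 0]

```text
time: 11.55
ee_pos: [0.5259, -0.1332, 0.1889]
tcp_rot: [179.9, 0.0, 157.7]
wrist_force: [-0.3, 1.7, 4.4]
opening: 0.0135
grasp_force: 59.5
```

Request:
servo_tool:
  moves:
    - [[0, 0, 0], [0, 0, -0.01], 0]
    - [[0, 0, 0], [0, 0, -0.01], 0]
    - [[0, 0, 0], [0, 0, -0.01], 0]
    - [[0, 0, 0], [0, 0, 0], 0]
    - [[0, 0, 0], [0, 0, 0], 0]
    - [[0, 0, 0], [0, 0, 0], 0]
    - [[0, 0, 0], [0, 0, 0], 0]
    - [[0, 0, 0], [0, 0, 0], 0]

```text
time: 12.35
ee_pos: [0.5255, -0.1332, 0.2179]
tcp_rot: [180.0, -0.0, 157.7]
wrist_force: [-0.9, 0.1, -6.7]
opening: 0.0135
grasp_force: 58.8
```

```bash
python3 - <<'E'
from h import *
f=[]
for i in range(6): snap('top'); f.append(get_obs()['wrist_force'][2])
print(np.round(f,2),np.mean(f))
p,d,cal=snap('wrist','w2.png'); togo2([.5,0,.4],176)
E
```

```text
[-6.36 -5.58 -6.52 -5.3  -5.57 -5.33] -5.776941970268793
t 12.7 [ 0.5256 -0.1332  0.2183] [ 1.7997e+02 -1.0000e-02  1.5766e+02] turn [ 4.000e-02 -1.000e-02 -1.834e+01] shift after [ 0.0349  0.1311 -0.1817] F [-0.45  0.05 -6.19] q6 8.1
```

Weight 5.8 N, so this is the damp bell. Carrying it to the robot side of the rail.

Request:
servo_tool:
  force: 90
  moves:
    - [[0, 0, -3], [0, 0, -0.01], 0]
    - [[0, 0, -4], [0, 0, -0.015], 0]
    - [[0, 0, -4], [0, 0, -0.012], 0]
    - [[0, 0, -4], [0, 0, -0.005], 0]
    - [[0, 0, -3.3], [0, 0, 0], 0]
    - [[0, 0, 0], [0.012, 0.008, 0], 0]
    - [[0, 0, 0], [0.017, 0.016, 0], 0]
    - [[0, 0, 0], [0.017, 0.022, 0], 0]
    - [[0, 0, 0], [0.017, 0.026, 0], 0]
    - [[0, 0, 0], [0.012, 0.03, 0], 0]
    - [[0, 0, 0], [0, 0.03, 0], 0]
    - [[0, 0, 0], [0, 0.03, 0], 0]

```text
time: 13.9
ee_pos: [0.4619, 0.0347, 0.261]
tcp_rot: [180.0, 0.1, 175.9]
wrist_force: [0.2, -0.1, -6.1]
opening: 0.0133
grasp_force: 89.8
```

Request:
servo_tool:
  moves:
    - [[0, 0, 0], [0, 0.03, 0], 0]
    - [[0, 0, 0], [0, 0.03, 0], 0]
    - [[0, 0, 0], [0, 0.03, 0], 0]
    - [[0, 0, 0], [0, 0.03, 0], 0]
    - [[0, 0, 0], [0, 0.025, 0], 0]
    - [[0, 0, 0], [0, 0.02, 0], 0]
    - [[0, 0, 0], [0, 0.012, 0], 0]
    - [[0, 0, 0], [0, 0, 0], 0]
    - [[0, 0, 0], [0, 0, 0], 0]

```text
time: 14.8
ee_pos: [0.4747, 0.2098, 0.2605]
tcp_rot: [180.0, -0.0, 176.0]
wrist_force: [-0.5, -0.7, -5.8]
opening: 0.0128
grasp_force: 89.8
```

```bash
python3 - <<'E'
from h import *
togo2([.5668,.21,.261],176)
p,d,cal=snap('wrist','w3.png')
for n in ['rail_mid','stop_face','stop','bell_a_grip','bell_a_crook']:
    for r in mark_of(n,'wrist')[:2]: print(n,round(r['score'],2),w(cal,r['xyz']).round(3))
X,u,v=cloud(d,cal)
m=(X[:,2]>.2)&(X[:,2]<.222)&(X[:,0]>.54)&(X[:,0]<.61)&(X[:,1]>0.07)&(X[:,1]<.30)
Q=X[m];print(len(Q),np.polyfit(Q[:,1],Q[:,0],1),np.percentile(Q[:,2],95))
p,d,cal=snap('scene')
for n in ['bell_a_grip','bell_a_crook','bell_a']:
    for r in mark_of(n,'scene'):
        x=w(cal,r['xyz'])
        if x[1]>0: print(n,round(r['score'],2),x.round(3))
cv2.imwrite('pics/s2.png',cv2.resize(p[120:300,220:400,::-1],(600,600)))
E
```

```text
t 14.8 [0.4747 0.2098 0.2605] [ 1.8000e+02 -1.0000e-02  1.7597e+02] turn [ 0.   -0.01 -0.03] shift after [-0.0919  0.0066 -0.0005] F [-0.49 -0.69 -5.83] q6 27.9
bell_a_crook 0.29 [0.475 0.205 0.275]
711 [0.06889232 0.55118224] 0.21028595377575982
bell_a 0.76 [0.475 0.211 0.09 ]
```

View pics/s2.png

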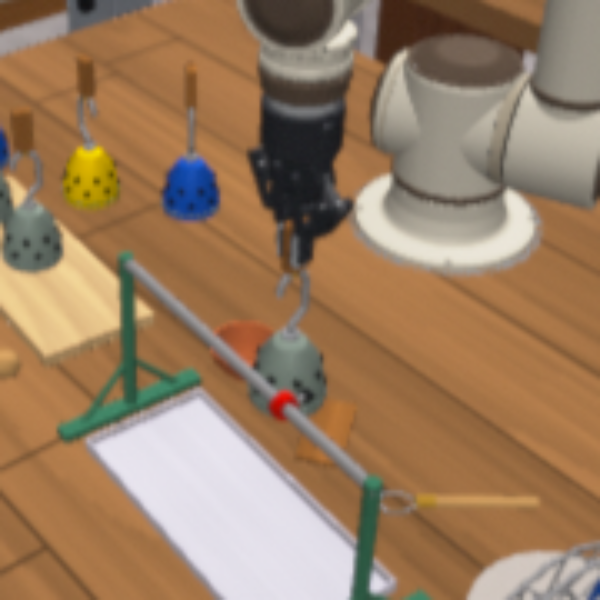

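View pics/w3.png

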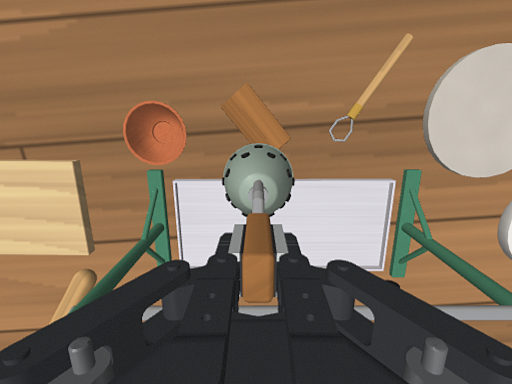

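The bell is held upright in front of the rail, with its crook open toward the rail. Its foot is at 0.090 m as planned, so I'll insert it.

Request:
servo_tool:
  moves:
    - [[0, 0, 0], [-0.01, 0.001, 0], 0]
    - [[0, 0, 0], [-0.015, 0.001, 0], 0]
    - [[0, 0, 0], [-0.015, 0.001, 0], 0]
    - [[0, 0, 0], [-0.015, 0.001, 0], 0]
    - [[0, 0, 0], [-0.015, 0.001, 0], 0]
    - [[0, 0, 0], [-0.012, 0.001, 0], 0]
    - [[0, 0, 0], [-0.009, 0, 0], 0]
    - [[0, 0, 0], [0, 0, 0], 0]
    - [[0, 0, 0], [0, 0, 0], 0]
    - [[0, 0, 0], [0, 0, 0], 0]

```text
time: 16.3
ee_pos: [0.5656, 0.2097, 0.2607]
tcp_rot: [180.0, -0.0, 176.0]
wrist_force: [-0.3, 0.8, -6.3]
opening: 0.013
grasp_force: 89.8
```

Request:
servo_tool:
  moves:
    - [[0, 0, 0], [0, 0, 0.006], 0]
    - [[0, 0, 0], [0, 0, 0.006], 0]
    - [[0, 0, 0], [0, 0, 0.006], 0]
    - [[0, 0, 0], [0, 0, 0.005], 0]
    - [[0, 0, 0], [0, 0, 0], 0]
    - [[0, 0, 0], [0, 0, 0], 0]

```text
time: 16.9
ee_pos: [0.5658, 0.2097, 0.2375]
tcp_rot: [180.0, -0.0, 176.0]
wrist_force: [0.4, -1.0, -5.6]
opening: 0.0129
grasp_force: 89.8
```

Request:
servo_tool:
  moves:
    - [[0, 0, 0], [0, 0, 0.002], 0]
    - [[0, 0, 0], [0, 0, 0.002], 0]
    - [[0, 0, 0], [0, 0, 0.001], 0]
    - [[0, 0, 0], [0, 0, 0], 0]
    - [[0, 0, 0], [0, 0, 0], 0]

```text
time: 17.4
ee_pos: [0.567, 0.2098, 0.2334]
tcp_rot: [179.9, 0.2, 175.9]
wrist_force: [6.5, -1.3, -1.2]
opening: 0.0128
grasp_force: 90.5
```

Request:
servo_tool:
  moves:
    - [[0, 0, 0], [0, 0, 0.001], 0]
    - [[0, 0, 0], [0, 0, 0], 0]
    - [[0, 0, 0], [0, 0, 0], 0]

```text
time: 17.7
ee_pos: [0.5673, 0.2098, 0.2329]
tcp_rot: [179.9, 0.3, 175.9]
wrist_force: [6.7, -0.0, 1.0]
opening: 0.0131
grasp_force: 91.0
```

Request:
servo_tool:
  moves:
    - [[0, 0, 0], [-0.002, 0, 0], 0]
    - [[0, 0, 0], [-0.001, 0, 0], 0]
    - [[0, 0, 0], [0, 0, 0], 0]
    - [[0, 0, 0], [0, 0, 0], 0]

```text
time: 18.1
ee_pos: [0.5693, 0.2096, 0.2321]
tcp_rot: [179.9, 0.1, 176.0]
wrist_force: [3.2, 0.3, 3.7]
opening: 0.0128
grasp_force: 90.8
```

```bash
python3 - <<'E'
from h import *
f=[]
for i in range(3): p,d,cal=snap('scene'); f.append(get_obs()['wrist_force'])
print(np.mean(f,0)); togo2([.567,.21,.232],176)
for n in ['bell_a_grip','bell_a_crook','bell_a','stop_face','stop']:
    for r in mark_of(n,'scene'):
        x=w(cal,r['xyz'])
        if x[1]>0: print(n,round(r['score'],2),x.round(3))
E
```

```text
[ 3.64719889 -0.49479705  4.76172142]
t 18.25 [0.5692 0.2096 0.232 ] [1.7994e+02 7.0000e-02 1.7596e+02] turn [ 0.06  0.07 -0.04] shift after [0.0023 0.0002 0.    ] F [ 3.12 -0.4   5.47] q6 24.2
bell_a 0.71 [0.572 0.212 0.058]
stop_face 0.62 [0.573 0.309 0.204]
stop 0.74 [0.569 0.213 0.057]
stop 0.61 [0.573 0.316 0.204]
```

Request:
servo_tool:
  moves:
    - [[0, 0, 0], [-0.001, 0, -0.001], 0]
    - [[0, 0, 0], [0, 0, 0], 0]
    - [[0, 0, 0], [0, 0.004, 0], 0]
    - [[0, 0, 0], [0, 0.008, 0], 0]
    - [[0, 0, 0], [0, 0.01, 0], 0]
    - [[0, 0, 0], [0, 0.01, 0], 0]
    - [[0, 0, 0], [0, 0.01, 0], 0]
    - [[0, 0, 0], [0, 0.01, 0], 0]
    - [[0, 0, 0], [0, 0.01, 0], 0]
    - [[0, 0, 0], [0, 0.01, 0], 0]
    - [[0, 0, 0], [0, 0.004, 0], 0]
    - [[0, 0, 0], [0, 0, 0], 0]

```text
time: 19.7
ee_pos: [0.5752, 0.2861, 0.2323]
tcp_rot: [180.0, -0.0, 176.0]
wrist_force: [0.7, -0.6, -3.3]
opening: 0.0132
grasp_force: 90.3
```

Request:
servo_tool:
  moves:
    - [[0, 0, 0], [0, 0.003, 0], 0]
    - [[0, 0, 0], [0, 0.003, 0], 0]
    - [[0, 0, 0], [0, 0.002, 0], 0]
    - [[0, 0, 0], [0, 0, 0], 0]
    - [[0, 0, 0], [0, 0, 0], 0]

```text
time: 20.2
ee_pos: [0.5757, 0.2932, 0.2324]
tcp_rot: [180.0, -0.0, 176.0]
wrist_force: [0.1, 0.5, -4.9]
opening: 0.0129
grasp_force: 90.0
```

Request:
servo_tool:
  moves:
    - [[0, 0, 0], [0, 0.002, 0], 0]
    - [[0, 0, 0], [0, 0.002, 0], 0]
    - [[0, 0, 0], [0, 0.002, 0], 0]
    - [[0, 0, 0], [0, 0.001, 0], 0]
    - [[0, 0, 0], [0, 0, 0], 0]

```text
time: 20.7
ee_pos: [0.5763, 0.3005, 0.2325]
tcp_rot: [180.0, -0.0, 176.0]
wrist_force: [0.7, 0.1, -5.8]
opening: 0.0128
grasp_force: 89.9
```

Request:
servo_tool:
  moves:
    - [[0, 0, 0], [0, 0.001, 0], 0]
    - [[0, 0, 0], [0, 0.001, 0], 0]
    - [[0, 0, 0], [0, 0, 0], 0]
    - [[0, 0, 0], [0, 0, 0], 0]

```text
time: 21.1
ee_pos: [0.5765, 0.3022, 0.2326]
tcp_rot: [180.0, -0.0, 176.0]
wrist_force: [0.5, -0.5, -4.8]
opening: 0.0131
grasp_force: 89.8
```

Request:
servo_tool:
  moves:
    - [[0, 0, 0], [0, 0.001, 0], 0]
    - [[0, 0, 0], [0, 0.001, 0], 0]
    - [[0, 0, 0], [0, 0, 0], 0]
    - [[0, 0, 0], [0, 0, 0], 0]

```text
time: 21.5
ee_pos: [0.5766, 0.3043, 0.2326]
tcp_rot: [180.0, 0.0, 176.0]
wrist_force: [0.3, -0.3, -5.4]
opening: 0.013
grasp_force: 89.8
```

Request:
servo_tool:
  moves:
    - [[0, 0, 0], [0, 0.001, 0], 0]
    - [[0, 0, 0], [0, 0.001, 0], 0]
    - [[0, 0, 0], [0, 0, 0], 0]
    - [[0, 0, 0], [0, 0, 0], 0]

```text
time: 21.9
ee_pos: [0.5767, 0.305, 0.2326]
tcp_rot: [-179.9, -0.0, 175.9]
wrist_force: [-1.4, -6.5, -5.0]
opening: 0.0129
grasp_force: 90.1
```

Request:
servo_tool:
  moves:
    - [[0, 0, 0], [0, 0.001, 0], 0]
    - [[0, 0, 0], [0, 0.001, 0], 0]
    - [[0, 0, 0], [0, 0, 0], 0]
    - [[0, 0, 0], [0, 0, 0], 0]

```text
time: 22.3
ee_pos: [0.5768, 0.3053, 0.2326]
tcp_rot: [-179.7, -0.0, 175.8]
wrist_force: [-1.6, -14.2, -3.2]
opening: 0.013
grasp_force: 90.4
```

Request:
servo_tool:
  moves:
    - [[0, 0, 0], [0, -0.002, 0.001], 0]
    - [[0, 0, 0], [0, 0, 0.0005], 0]
    - [[0, 0, 0], [0, 0, 0], 0]
    - [[0, 0, 0], [0, 0, 0], 0]

```text
time: 22.7
ee_pos: [0.577, 0.305, 0.232]
tcp_rot: [-179.9, 0.1, 175.9]
wrist_force: [-0.6, -7.6, -0.2]
opening: 0.0129
grasp_force: 90.8
```

Request:
servo_tool:
  force: 20
  moves:
    - [[0, 0, 0], [0, -0.001, 0], 0]
    - [[0, 0, 0], [0, 0, 0], 0]
    - [[0, 0, 0], [0, 0, 0], 8]
    - [[0, 0, 0], [0, 0, 0], 20]
    - [[0, 0, 0], [0, 0, 0], 30]
    - [[0, 0, 0], [0, 0, 0], 45]
    - [[0, 0, 0], [0, 0, 0], 60]
    - [[0, 0, 0], [0, 0, 0], 60]
    - [[0, 0, 0], [0, 0, 0], 60]

```text
time: 23.6
ee_pos: [0.5766, 0.3053, 0.231]
tcp_rot: [180.0, -0.0, 176.0]
wrist_force: [-0.0, 0.2, -0.6]
opening: 0.0514
grasp_force: 0.0
```

Request:
servo_tool:
  moves:
    - [[0, 0, 0], [0, 0, -0.01], 60]
    - [[0, 0, 0], [0, 0, -0.02], 60]
    - [[0, 0, 0], [0, 0, -0.03], 60]
    - [[0, 0, 0], [0, 0, -0.03], 60]
    - [[0, 0, 0], [0, 0, -0.04], 60]
    - [[0, 0, 0], [0.03, 0, -0.02], 60]
    - [[0, 0, 0], [0.04, 0, 0], 60]
    - [[0, 0, 0], [0.04, 0, 0], 60]
    - [[0, 0, 0], [0, 0, 0], 60]
    - [[0, 0, 0], [0, 0, 0], 60]
    - [[0, 0, 0], [0, 0, 0], 60]
    - [[0, 0, 0], [0, 0, 0], 60]

```text
time: 24.8
ee_pos: [0.4681, 0.313, 0.3789]
tcp_rot: [180.0, -0.0, 175.9]
wrist_force: [-0.1, -0.3, 0.3]
opening: 0.0513
grasp_force: 0.0
```

```bash
python3 - <<'E'
from h import *
o=get_obs(); print(o['time'],o['ee_pos'],o['wrist_force'])
p,d,cal=snap('scene','s3.png')
for n in ['bell_a','bell_a_grip','stop_face','stop']:
    for r in mark_of(n,'scene'):
        x=w(cal,r['xyz']); print(n,round(r['score'],2),x.round(3))
cv2.imwrite('pics/s3.png',cv2.resize(p[130:310,200:380,::-1],(600,600),interpolation=cv2.INTER_CUBIC))
p,d,cal=snap('wrist','w4.png'); print(tops(d,cal,(.577,.305),zt=.275))
X,u,v=cloud(d,cal); col=p[v,u].astype(int)
m=(col[:,0]>140)&(col[:,1]<70)&(col[:,2]<70)&(X[:,2]>.18)&(X[:,2]<.23)&(abs(X[:,1]-.31)<.04)
print(X[m].min(0),X[m].max(0))
for i in range(2):
    q=[tops(snap('wrist')[1],calibration('wrist'),(.577,.305),zt=.275)]; print(q)
E
```

```text
24.8 [0.46809846 0.31299382 0.37885164] [-0.13383895 -0.30305581  0.26997851]
bell_a 0.96 [ 0.496 -0.377  0.018]
bell_a 0.86 [ 0.499 -0.248  0.02 ]
bell_a 0.86 [ 0.245 -0.231 -0.003]
bell_a 0.84 [ 0.339 -0.345 -0.001]
bell_a 0.71 [0.577 0.307 0.06 ]
bell_a 0.61 [ 0.391 -0.644  0.   ]
bell_a 0.6 [ 0.412 -0.522  0.001]
bell_a_grip 0.92 [ 0.336 -0.346  0.183]
bell_a_grip 0.78 [ 0.389 -0.645  0.182]
bell_a_grip 0.76 [ 0.414 -0.521  0.185]
bell_a_grip 0.64 [0.572 0.304 0.177]
bell_a_grip 0.52 [ 0.25  -0.231  0.188]
stop_face 0.48 [0.575 0.31  0.205]
stop 0.69 [0.576 0.31  0.202]
stop 0.55 [0.576 0.313 0.205]
stop 0.41 [ 0.703 -0.324  0.002]
stop 0.36 [ 0.424  0.542 -0.005]
(268, array([575.4, 303.3]), array([23.5, 12.9]), -4.3, np.float64(0.2736))
[0.5638703  0.30869432 0.20360838] [0.58903883 0.31934449 0.21858822]
[(268, array([575.7, 303.3]), array([23.5, 12.9]), -4.3, np.float64(0.2737))]
[(267, array([575.2, 303.3]), array([24. , 12.9]), -3.9, np.float64(0.2737))]
```

View pics/s3.png

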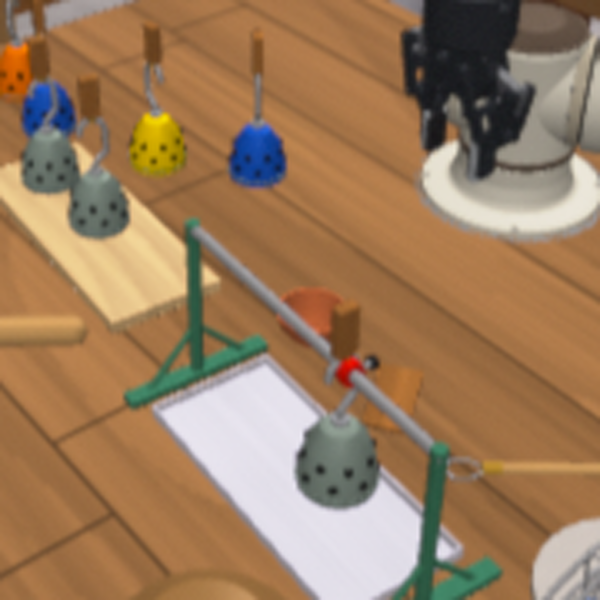

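View pics/w4.png

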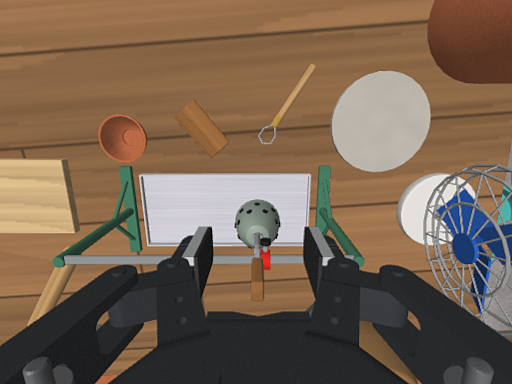

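The damp bell hangs at the stop, and the two dry bells stand on the board. The gap looks small, so I'll check it and the bell's lean relative to the stop.

```bash
python3 - <<'E'
from h import *
p,d,cal=snap('wrist'); X,u,v=cloud(d,cal); col=p[v,u].astype(int)
x0=.5755;y0=.3033; e=np.array([.0697,.9976]); n=np.array([.9976,-.0697])
s=(X[:,:2]-[x0,y0])@e; t=(X[:,:2]-[x0,y0])@n
red=(col[:,0]>120)&(col[:,1]<80)&(col[:,2]<80)
def rep(nm,m): print(nm,m.sum(),(1000*np.percentile(s[m],[0,2,50,98,100])).round(1) if m.sum() else '', (1000*np.percentile(t[m],[2,98])).round(1) if m.sum() else '')
near=(abs(s)<.05)&(abs(t)<.05)
rep('red',near&red&(X[:,2]>.19)&(X[:,2]<.225))
for a,b in [(.268,.28),(.255,.268),(.24,.255),(.226,.24),(.215,.226),(.19,.198),(.165,.19),(.15,.165)]:
    rep((a,b),near&~red&(abs(s)<.03)&(X[:,2]>a)&(X[:,2]<b))
for z in np.arange(.07,.14,.015): rep(('bell',z.round(3)),near&(abs(X[:,2]-z)<.007))
E
```

```text
red 148 [ 5.   5.  11.3 15.3 15.5] [-11.9  11.5]
(0.268, 0.28) 273 [-6.4 -6.4  0.   6.4  6.5] [-11.2  11.3]
(0.255, 0.268) 85 [-6.7 -6.6  0.   6.7  6.7] [-11.6  -7.8]
(0.24, 0.255) 84 [-7.  -7.  -1.1  5.8  5.8] [-11.6  -8.7]
(0.226, 0.24) 72 [-7.3 -7.2 -0.1  6.   6. ] [-11.6  -8. ]
(0.215, 0.226) 24 [-6.3 -6.2 -0.7  4.8  4.9] [-11.6  -8.5]
(0.19, 0.198) 15 [-4.2 -4.2 -0.2 10.  10.3] [-27.1 -16.5]
(0.165, 0.19) 45 [-4.5 -4.5 -1.5  2.6  2.6] [-19.3 -16. ]
(0.15, 0.165) 0  
('bell', np.float64(0.07)) 145 [-39.9 -39.8  -0.5  38.8  39. ] [-39.   -0.7]
('bell', np.float64(0.085)) 191 [-40.2 -38.6  -0.4  37.5  37.6] [-38.3  26.8]
('bell', np.float64(0.1)) 270 [-36.3 -34.5  -2.   33.3  35.4] [-34.1  16.8]
('bell', np.float64(0.115)) 386 [-32.  -29.9  -3.5  29.   31. ] [-29.4  24.6]
('bell', np.float64(0.13)) 448 [-24.4 -22.6  -3.5  20.3  22.1] [-21.2  18.2]
```

The bell is upright, and the stop face lies 4–5 mm past the bell's axis, so they touch to within 1 mm. Handing in.

```bash
python3 -c "
from workcell import *
print(job_done())"
```

```text
the job is handed in; nothing more can be done
None
```

I handed the job in with the damp bell (about 5.8 N when lifted) hanging upright against the red stop, to within about 1 mm, and both dry bells standing on the ware board. I weighed only one of the dry bells (3.9 N), and the hand-in returned no verdict.

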